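# Tip, catch and lower the lid of the gauge box

## Task

Close the open wooden pin-gauge box near the front of the workbench, the one with a brass finger tab on its lid: tip the lid forward from behind until it starts to fall, catch it on your fingers while it is still well open, and carry it gently down until it is fully shut, so that it does not slam. Only push and support the lid, lightly, without pinching it, and leave the loose things on the bench where they are.

Things in the scene. Friction and masses are not known exactly. Their poses are not given: they have to be found in the camera images.
- pin_box: Open box of gauge pins, light wood, fixed, its front to the robot's right, within 0.2 rad: 123 mm deep (x), 169 wide (y), lower half 41 high. On a dark riser block 8 to 50 mm high. Origin on the riser under its centre; front wall's outer face at x = -59 mm, back wall's at +63; x points from front to hinge, y along the hinge, z up. A like box, shut, no tab, stands elsewhere.
- pin_box_lid (a joint): Lid angle of the open box, rad: 0 shut; starts at about 1.8, leaning back on its stop. Balances at about 1.36, hinge friction holds it within 0.12 of that. Left alone below 1.2 it falls shut against a damper: barely moving at first, 2 to 3 s to reach 0.5, landing at 0.8 to 1.1 rad/s. 1 N at the tab holds it up (lid 0.14 kg).
- hinge_line (a point): Point on the hinge axis at the middle of the box's width: x = +64 mm, z = 41 mm in the box's frame. The axis runs along the box's y.
- tab_edge (a point): Middle of the outer edge of the brass finger tab on the lid's front edge; moves with the lid. Tab 60 mm wide along the hinge, 4 to 6 thick, stands out 24 mm from the lid's front: a fingertip fits under it in front of the box even when shut. 147 mm from the hinge axis; shut, it is 44 mm above the box's underside (3 above the hinge), fully open 184 mm, topmost of all.
- lid_top_front (a point): Middle of the lid's outer top edge at its front; moves with the lid. 126 mm from the hinge axis. The lid is a hollow shell, 123 mm long from hinge to front, 169 wide, 26 deep; shut, its top is 68 mm above the box's underside.
- disc_a: loose grey machined disc, 34 mm wide, 12 mm high; bystander. Origin under its centre, on the bench.
- disc_b: loose grey machined disc, 32 mm wide, 14 mm high; bystander. Origin under its centre, on the bench.
- ring_a: loose brass ring, 41 mm wide, 10 mm high; bystander. Origin under its centre, on the bench.
- block_a: loose steel gauge block, 30x15x18 mm; bystander. Origin under its centre, on the bench.
- vial: loose white lidded pot, 34 mm wide, 28 mm high; bystander. Origin under its centre, on the bench.
- brush: loose dust brush lying flat, 129 mm long along its y axis, 16 mm thick; bystander. Origin under its centre, on the bench.

How it is judged:
By the outcome, as a careful person would: the job done as asked, in the order asked, and still so for the second after the job is handed in, with the robot touching nothing.
It also fails if it takes over 45 s, if anything falls off the work surface, if the arm or the gripper's body presses on something with over 40 N, if the wrist force passes 120 N, or if a joint passes its speed limit or range.

## Robot

A 6-joint arm with a two-finger parallel gripper is mounted at the origin on a cart in front of the work surface, level with it; the furniture and walls round the work are solid. World frame = base frame: x ahead of the robot, y to its left, z up, the work surface at z = 0. Lengths are in m, angles in rad, forces in N, time in s.
With the tool pointing down it reaches from about 0.375 to 0.925 m from the base axis. Payload 5.7 kg.
Tool frame: the origin (TCP) lies on the mounting face of the last link; the fingertips stand 173 mm ahead of it and the grasp point (between the pads) lies 155 mm ahead of it; z points along the fingers, x is the direction in which the jaws open and shut, and the axes are right-handed (so a half turn about z gives the same grasp; the last joint's range is limited). The gripper opens to 85 mm and grips with 20 to 120 N. Pads are 22 mm wide; open, the fingers measure 114 mm over their backs; the gripper's body (76 mm by 85 mm) begins 54 mm behind the grasp point. The pads swing forward as they close: fully open they stand 13 mm farther back than shut.
Start: joints at [1.129, 0.359, 1.51, -0, 1.272, -0.115], TCP at [0.193, 0.568, 0.405] pointing down, gripper open.
Joint ranges: [-2.97, 2.97], [-1.01, 2.36], [0.21, 2.38], [-0.96, 4.11], [0.2, 2.71], [-2.98, 2.98]. Speed limits (rad/s): [2.39, 2.39, 3.14, 3.14, 3.14, 3.14].

## Interface

Orientations are given as [roll, pitch, yaw] about the fixed x, y, z axes, in that order (R = Rz(yaw) Ry(pitch) Rx(roll)).
In Python, from bench import env gives the robot as it stands. The module is installed in compiled form; this text tells all that it offers. Calls block until the motion is done:
- env.move_ptp(position, orientation): joint-space move of the TCP to a pose.
- env.line_to(position, attitude=None, vel=0.15, stop_force=None): straight line of the TCP; attitude=None keeps the orientation; vel is the mean speed in m/s. With stop_force (N) it stops when the force on the tool has changed by that much, and returns True; else False.
- env.move_j(angles): joint-space move.
- env.grip(opening, f_grip=None): opening from 0.0 (shut) to 1.0 (fully open); f_grip is the grip in N (None keeps the last); returns when the fingers have stopped.
- env.wait(seconds).
- env.ik(position, orientation): joint angles nearest the present ones, or None.
- env.state(): the state.
- env.grab_frame(name): name is "scene" or "side" or "wrist"; returns the picture (480x640x3 uint8, red, green, blue); there is no depth.
- env.camera_info(name): a dict with "intrinsics" (3x3 intrinsics, pixels), "R" (3x3) and "t" (3): a world point X has camera coordinates R X + t; the wrist camera has in their place "hand_eye" (4x4, takes a point from camera to tool coordinates, whose origin is the TCP and whose axes are the tool frame's). Camera axes: x right, y down, z forward; pixel columns grow to the right and rows downward; lengths in m; the calibration is good to about 2 mm. A picture is of the moment at which its call begins: read the wrist's pose just before it. camera_info takes no time and is no camera call.
A pose or a line that the arm cannot do raises env.Unreachable and nothing moves.
- env.sign_off(): hands the job in, once; it reports no verdict.
Trained networks look in the newest picture that a camera, given by its name, has taken for a name from the list of things; names that differ only in an ending like _2 or _b are one class to them, and where a whole thing is asked for, a point or a joint stands for the part that bears it (a point fixed in the world has none). Each returns a list of dicts, best first, with "p" (0 to 1); they miss things now and then, are a little off and sometimes report something else, mostly with a low value. They report only what shows in the picture. A call takes as long as a camera call.
- env.boxes_of(camera, query): "location" ([column, row] in pixels, amid what is visible of it).
The state is a dict: "time_s": time; "joint_positions": joint angles; "qd": joint speeds; "tau": joint torques, N m; "ee_pos": TCP position; "orientation": TCP orientation; "wrist_force": force on the tool from outside, world axes, zero at the start; "torque": the same for the moment, N m; "grip_width": opening from 0.0 (shut) to 1.0 (fully open).
Only numpy, scipy, OpenCV 4.12 (cv2) and the standard library are available. Lean on these libraries where they do the work, as an engineer would, in place of code of your own. Each camera call takes 0.05 s, during which the arm holds its last target.

## Working session

There is one attempt and no reset: what is moved stays moved. The work goes in short steps, each a Python script; the robot and the scene stay as the last script left them, time stands still between calls to the robot, and variables do not carry over. Pictures are saved under pics/ and viewed, and the job is handed in when it is done.

```bash
mkdir -p pics; ls; python3 - <<'E'
from bench import env
import cv2
for n in ("scene","side","wrist"):
    s=env.state()
    im=env.grab_frame(n); cv2.imwrite(f"pics/{n}0.png",im[:,:,::-1])
    print(n,{k:v.tolist() if hasattr(v,'tolist') else v for k,v in env.camera_info(n).items()})
    for q in ("pin_box","tab_edge","lid_top_front","pin_box_lid","vial","brush","disc_a","ring_a","block_a"):
        print(q,[(r['location'],round(r['p'],2)) for r in env.boxes_of(n,q)][:4])
print(s)
E
```

```text
pics
scene {'intrinsics': [[468.12623249439713, 0.0, 322.8245607183763], [0.0, 468.12623249439713, 237.82175801346634], [0.0, 0.0, 1.0]], 'R': [[0.5186973790111803, -0.8547738013908652, 0.017741968964630598], [-0.6071202489419277, -0.38286761560814697, -0.6962882967874902], [0.6019618196626959, 0.35039140596530344, -0.717542911813666]], 't': [-0.2605279424271811, 0.34981734526027813, 0.6563547340066258]}
pin_box [([304.1, 230.9], 0.85)]
tab_edge [([279.6, 204.1], 0.86), ([250.9, 244.5], 0.48)]
lid_top_front [([281.4, 206.7], 0.74)]
pin_box_lid [([283.9, 204.2], 0.92)]
vial [([212.9, 228.2], 0.2)]
brush [([214.9, 227.0], 0.59)]
disc_a [([425.0, 340.4], 0.88), ([249.1, 246.3], 0.71)]
ring_a [([389.6, 346.1], 0.55), ([281.9, 208.6], 0.37)]
block_a [([226.8, 246.4], 0.68)]
side {'intrinsics': [[513.6276826549366, 0.0, 314.57536867533486], [0.0, 513.6276826549366, 245.7961132672571], [0.0, 0.0, 1.0]], 'R': [[-0.7289756703011571, -0.684206617309424, -0.021348932970378227], [-0.32515409609772367, 0.37353707076036924, -0.8687605369482634], [0.6023863261229049, -0.6263636017504194, -0.4947720
[... 955 characters left out ...]

brush []
disc_a []
ring_a []
block_a []
{'time_s': 1.0, 'joint_positions': array([ 1.12887901e+00,  3.58791708e-01,  1.51039991e+00,  1.06753785e-05,
        1.27250779e+00, -1.15062753e-01]), 'qd': array([-0.00058504,  0.00032826,  0.00241041, -0.00190554,  0.00050753,
        0.00117328]), 'tau': array([-7.34406967e-04, -5.27610326e+01, -2.79050857e+01, -1.79905123e-05,
        1.76478450e-03, -1.15007055e-05]), 'ee_pos': array([0.19261732, 0.56822627, 0.40467175]), 'orientation': array([-3.14157026e+00,  1.04882111e-04,  1.24393862e+00]), 'wrist_force': array([ 0.13591819,  0.03152705, -0.18813553]), 'torque': array([0.07215095, 0.03420046, 0.00174635]), 'grip_width': 0.9977469063466883}
```

View pics/scene0.png

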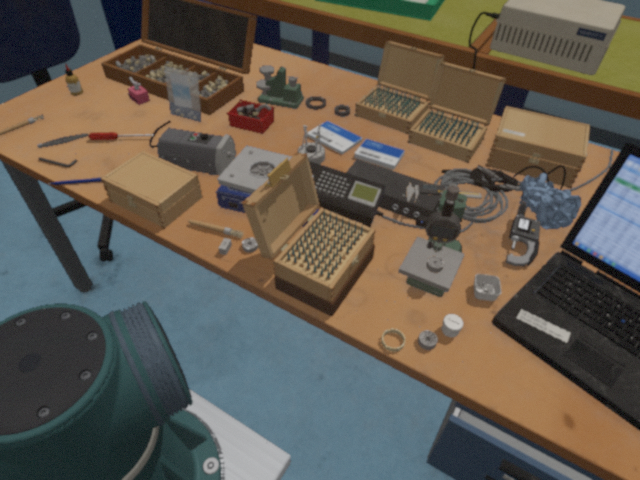

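View pics/side0.png

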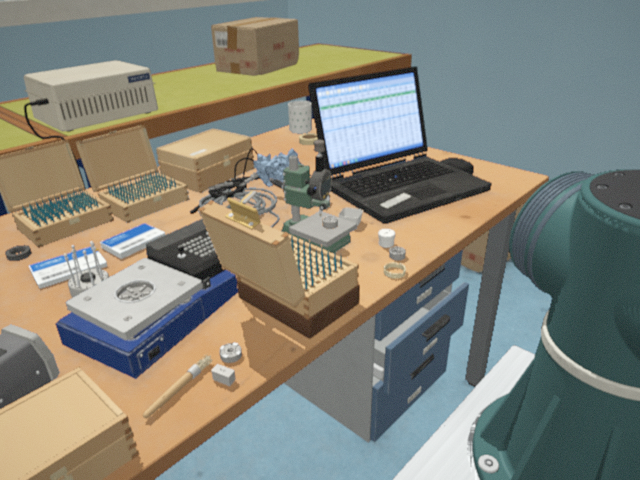

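The open box's front faces right in the scene view (-y) and its lid leans left with the tab on top. The brush, block and disc lie behind it at scene (215-250, 228-246). I'll enlarge both views to pick corners.

```bash
python3 - <<'E'
import cv2
a=cv2.imread("pics/scene0.png")[145:315,235:395]; cv2.imwrite("pics/sc_crop.png",cv2.resize(a,None,fx=3.5,fy=3.5,interpolation=cv2.INTER_CUBIC))
a=cv2.imread("pics/side0.png")[190:340,190:370]; cv2.imwrite("pics/si_crop.png",cv2.resize(a,None,fx=4,fy=4,interpolation=cv2.INTER_CUBIC))
E
```

```text
(no output)
```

View pics/sc_crop.png

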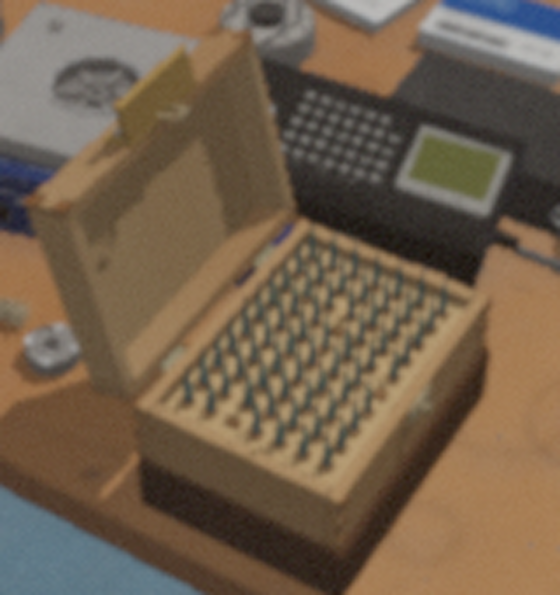

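View pics/si_crop.png

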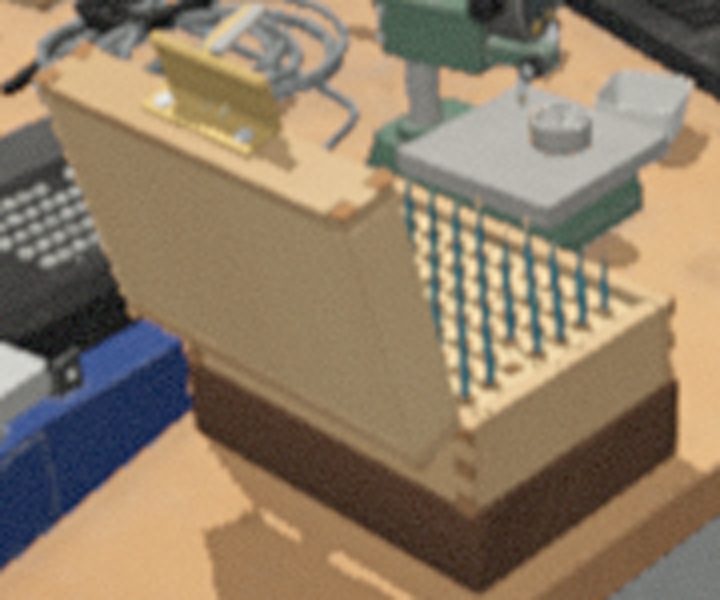

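```bash
cat > h.py <<'E'
import numpy as np, cv2
from bench import env
from scipy.optimize import least_squares
from scipy.spatial.transform import Rotation as Ro
def proj(n,X):
    c=env.camera_info(n); p=np.asarray(X)@np.array(c["R"]).T+c["t"]; K=np.array(c["intrinsics"])
    return (p/p[...,2:])@K.T[:,:2] if 0 else np.stack([K[0,0]*p[...,0]/p[...,2]+K[0,2],K[1,1]*p[...,1]/p[...,2]+K[1,2]],-1)
def lidpt(a,b,y,th):  # lid-frame -> box frame (m)
    return np.array([.064-a*np.cos(th)+b*np.sin(th), y, .041+a*np.sin(th)+b*np.cos(th)])
def b2w(p,P):  # P=[x,y,yaw,h]
    c,s=np.cos(P[2]),np.sin(P[2]); p=np.asarray(p)
    return np.array([P[0]+c*p[0]-s*p[1],P[1]+s*p[0]+c*p[1],P[3]+p[2]])
E
cat > fit.py <<'E'
from h import *
W=.0845
sc=lambda u,v:(235+u/3.5,145+v/3.5); si=lambda u,v:(190+u/4,190+v/4)
O=[("scene",(-.059,W,.041),sc(338,503)),("scene",(-.059,W,'h'),sc(335,590)),("scene",(.063,W,.041),sc(140,408)),
("scene",(.063,W,'h'),sc(142,498)),("scene",(-.059,-W,.041),sc(490,298)),("scene",(-.059,W,0),sc(336,546)),
("scene",('L',.123,.027,W),sc(30,203)),("scene",('L',.123,0,W),sc(75,212)),("scene",('L',.123,.027,-W),sc(236,34)),
("side",(-.059,W,.041),si(672,303)),("side",(-.059,W,'h'),si(674,460)),("side",(.063,W,'h'),si(481,590)),("side",(.063,W,0),si(480,517)),
("side",(.063,-W,'h'),si(197,428)),("side",('L',.123,.027,W),si(337,218)),("side",('L',.123,0,W),si(393,180)),("side",('L',.123,.027,-W),si(38,78)),
("side",('L',.147,.003,.03),si(278,103)),("side",('L',.147,.003,-.03),si(153,33)),("scene",('L',.147,.003,.03),sc(117,100)),("scene",('L',.147,.003,-.03),sc(187,48))]
def res(v,full=False):
    P=v[:4];r=[]
    for n,p,u in O:
        q=lidpt(*p[1:],v[4]) if p[0]=='L' else (p[0],p[1],-P[3] if p[2]=='h' else p[2])
        r.append(proj(n,b2w(q,P))-u)
    r=np.array(r)
    return r if full else r.ravel()
# initial from ray to table
s=least_squares(res,[.55,0.1,np.pi/2,.03,1.8],loss="soft_l1")
print(s.x, np.sqrt(np.mean(s.fun**2)))
for o,e in zip(O,res(s.x,True)): print(o[0],o[1],e.round(1))
np.save("P.npy",s.x)
for q in [("hinge",(.064,0,.041)),("tab",lidpt(.147,.003,0,s.x[4])),("ltf",lidpt(.123,.027,0,s.x[4]))]: print(q[0],b2w(q[1],s.x).round(4))
E
python3 fit.py
```

```text
[ 0.47751585 -0.0235426   1.57205553  0.03645773  1.80694196] 1.6282459141306378
scene (-0.059, 0.0845, 0.041) [0.2 0.6]
scene (-0.059, 0.0845, 'h') [-0.3  1.6]
scene (0.063, 0.0845, 0.041) [-1.1 -0.5]
scene (0.063, 0.0845, 'h') [0.6 0.2]
scene (-0.059, -0.0845, 0.041) [0.7 0.6]
scene (-0.059, 0.0845, 0) [0.  2.4]
scene ('L', 0.123, 0.027, 0.0845) [-0.7  0.4]
scene ('L', 0.123, 0, 0.0845) [-1.4  0.6]
scene ('L', 0.123, 0.027, -0.0845) [-4.5 -1.3]
side (-0.059, 0.0845, 0.041) [-0.1 -0.7]
side (-0.059, 0.0845, 'h') [-1.5 -1.8]
side (0.063, 0.0845, 'h') [-2.1  0. ]
side (0.063, 0.0845, 0) [-2.5 -0.2]
side (0.063, -0.0845, 'h') [ 0.1 -0.6]
side ('L', 0.123, 0.027, 0.0845) [0.7 1.2]
side ('L', 0.123, 0, 0.0845) [ 0.6 -0.6]
side ('L', 0.123, 0.027, -0.0845) [-0.4  0.2]
side ('L', 0.147, 0.003, 0.03) [-3.4 -5.8]
side ('L', 0.147, 0.003, -0.03) [0.5 0. ]
scene ('L', 0.147, 0.003, 0.03) [0.8 2.7]
scene ('L', 0.147, 0.003, -0.03) [ 0.6 -0.3]
hinge [0.4774 0.0405 0.0775]
tab [0.4774 0.0778 0.2197]
ltf [0.4774 0.0955 0.1907]
```

```bash
cat >> h.py <<'E'
V=np.load("P.npy")
def hand(phi,at,bc,sgn=1,tilt=0.,L=.173,yo=0.):
    """tool pose: tips at lid coords (at,bc) of a lid at angle phi; tilt adds extra hand angle about the hinge axis at the tip"""
    tip=lidpt(at,bc,yo,phi); f=phi+tilt
    za=np.array([np.cos(f),0,-np.sin(f)]); xb=np.array([np.sin(f),0,np.cos(f)])  # tool z=-a dir, x=+b dir
    tcp=tip-L*za
    c,s=np.cos(V[2]),np.sin(V[2]); Rw=np.array([[c,-s,0],[s,c,0],[0,0,1]])
    x=Rw@xb*sgn; z=Rw@za; R=np.stack([x,np.cross(z,x),z],1)
    return b2w(tcp,V), Ro.from_matrix(R).as_euler('xyz')
E
python3 - <<'E'
from h import *
def w(n,u,v,z=0):
    c=env.camera_info(n);K=np.array(c["intrinsics"]);R=np.array(c["R"]);C=-R.T@c["t"];d=R.T@np.linalg.inv(K)@[u,v,1];return (C+d*(z-C[2])/d[2]).round(3)
for nm,u,v in [("ring",392,341),("disc",428,341),("vial",452,327),("disc2",250,245),("block",225,246),("brush",215,229),("plate near",430,285,),("plate left",402,268),("platefront",455,270),("edge",330,310),("edge2",380,345)]:
    print(nm,w("scene",u,v,0.01))
for sgn in (1,-1):
  for tilt in (0,.3,.5):
    print(sgn,tilt)
    for phi in (1.8,1.5,1.2,.9,.6,.3,0):
        p,o=hand(phi,.131,.003,sgn,tilt); q=env.ik(p,o); print(phi,p.round(3),o.round(2),None if q is None else np.round(q,2))
E
```

```text
ring [ 0.397 -0.205  0.01 ]
disc [ 0.431 -0.258  0.01 ]
vial [ 0.48  -0.284  0.01 ]
disc2 [0.449 0.145 0.01 ]
block [0.419 0.186 0.01 ]
brush [0.447 0.236 0.01 ]
plate near [ 0.549 -0.214  0.01 ]
plate left [ 0.56 -0.15  0.01]
platefront [ 0.611 -0.242  0.01 ]
edge [ 0.396 -0.079  0.01 ]
edge2 [ 0.379 -0.19   0.01 ]
1 0
1.8 [0.477 0.112 0.373] [3.14 0.23 1.57] [ 0.18  0.26  1.76 -0.25  1.17 -1.29]
1.5 [0.477 0.022 0.381] [ 3.14 -0.07  1.57] [-0.13  0.21  1.8   0.08  1.15 -1.73]
1.2 [ 0.478 -0.067  0.362] [ 3.14 -0.37  1.57] [-0.42  0.28  1.8   0.36  1.25 -2.14]
0.9 [ 0.478 -0.146  0.317] [-3.14 -0.67  1.57] [-0.64  0.44  1.76  0.53  1.41 -2.43]
0.6 [ 0.478 -0.209  0.252] [ 3.14 -0.97  1.57] [-0.78  0.66  1.69  0.63  1.58 -2.61]
0.3 [ 0.478 -0.249  0.17 ] [ 3.14 -1.27  1.57] [-0.85  0.9   1.61  0.7   1.76 -2.73]
0 [ 0.478 -0.264  0.08 ] [-1.57 -1.57  0.  ] [-0.87  1.15  1.5   0.76  1.94 -2.81]
1 0.3
1.8 [0.477 0.16  0.354] [3.14 0.53 1.57] [ 0.37  0.36  1.72 -0.51  1.3  -1.  ]
1.5 [0.477 0.073 0.377] [3.14 0.23 1.57] [ 0.1   0.24  1.78 -0.25  1.16 -1.36]
1.2 [ 0.478 -0.016  0.373] [ 3
[... 2183 characters left out ...]
188 0.333] [ 3.14 -0.73 -1.57] [ 0.47  0.46  1.69 -0.65  1.41  2.29]
1.5 [0.477 0.106 0.366] [ 3.14 -0.43 -1.57] [ 0.24  0.3   1.76 -0.44  1.22  2.  ]
1.2 [0.477 0.018 0.372] [ 3.14 -0.13 -1.57] [-0.05  0.22  1.81 -0.14  1.11  1.58]
0.9 [ 0.478 -0.068  0.352] [ 3.14  0.17 -1.57] [-0.35  0.26  1.81  0.18  1.13  1.14]
0.6 [ 0.478 -0.144  0.308] [ 3.14  0.47 -1.57] [-0.59  0.4   1.79  0.41  1.25  0.79]
0.3 [ 0.478 -0.204  0.243] [ 3.14  0.77 -1.57] [-0.74  0.61  1.73  0.55  1.41  0.57]
0 [ 0.478 -0.242  0.163] [ 3.14  1.07 -1.57] [-0.83  0.85  1.65  0.64  1.58  0.42]<sys>:0: UserWarning: Gimbal lock detected. Setting third angle to zero since it is not possible to uniquely determine all angles.
```

```bash
cat >> h.py <<'E'
G=.065; T=.4
def carry(th,d,back=0.,t=T,L=.167,af=.133):
    bf=.0005-(.147-af)*np.tan(t)-d
    m=(af-G/2*np.sin(t)+back*np.cos(t), bf+G/2*np.cos(t)+back*np.sin(t))
    return hand(th,m[0],m[1],1,t,L)
def snap(tag,th=None):
    for n,(u0,v0,u1,v1) in {"scene":(200,100,440,340),"side":(150,130,450,355)}.items():
        im=env.grab_frame(n)[:,:,::-1].copy()
        o=cv2.resize(im[v0:v1,u0:u1],None,fx=2.5,fy=2.5,interpolation=cv2.INTER_CUBIC)
        cv2.imwrite(f"pics/{tag}_{n}.png",o)
E
python3 - <<'E'
from h import *
for th,d,b in [(1.807,.013,.11),(1.807,.013,0),(1.6,.0275,0),(1.15,.0275,0),(1.0,0,0),(.5,0,0),(0,0,0),(0,.012,0),(0,.012,.1)]:
    p,o=carry(th,d,b); q=env.ik(p,o); print(th,p.round(3),None if q is None else np.round(q,2))
print(env.grip(.765), env.state()['grip_width'])
p,o=carry(1.807,.013,.11); env.move_ptp(p,o); s=env.state(); print(s['time_s'],s['ee_pos'],s['orientation'],s['wrist_force'])
snap("hover")
E
```

```text
1.807 [0.477 0.244 0.415] [ 0.54  0.38  1.55 -0.54  1.57 -0.94]
1.807 [0.477 0.179 0.326] [ 0.43  0.44  1.72 -0.59  1.33 -0.89]
1.6 [0.477 0.11  0.35 ] [ 0.25  0.32  1.78 -0.45  1.19 -1.12]
1.15 [ 0.478 -0.015  0.353] [-0.18  0.24  1.83  0.02  1.07 -1.77]
1.0 [ 0.478 -0.032  0.357] [-0.28  0.25  1.82  0.18  1.13 -1.94]
0.5 [ 0.478 -0.157  0.287] [-0.66  0.49  1.77  0.53  1.36 -2.47]
0 [ 0.478 -0.234  0.167] [-0.83  0.87  1.64  0.68  1.65 -2.73]
0 [ 0.478 -0.234  0.155] [-0.83  0.89  1.64  0.67  1.64 -2.74]
0 [ 0.478 -0.326  0.194] [-0.92  0.88  1.48  0.61  1.81 -2.68]
False 0.7633191827063983
3.675 [0.47687291 0.24500701 0.41457158] [3.14139005 0.63550618 1.57266323] [-0.57475027 -0.08697691  0.67171059]
```

View pics/hover_scene.png

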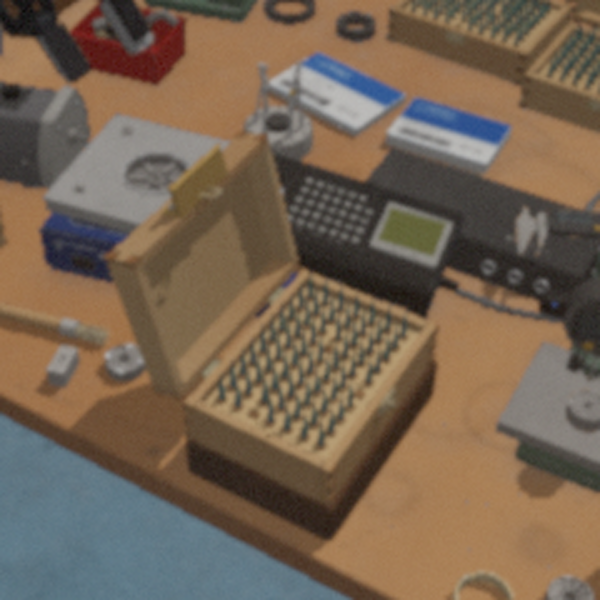

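View pics/hover_side.png

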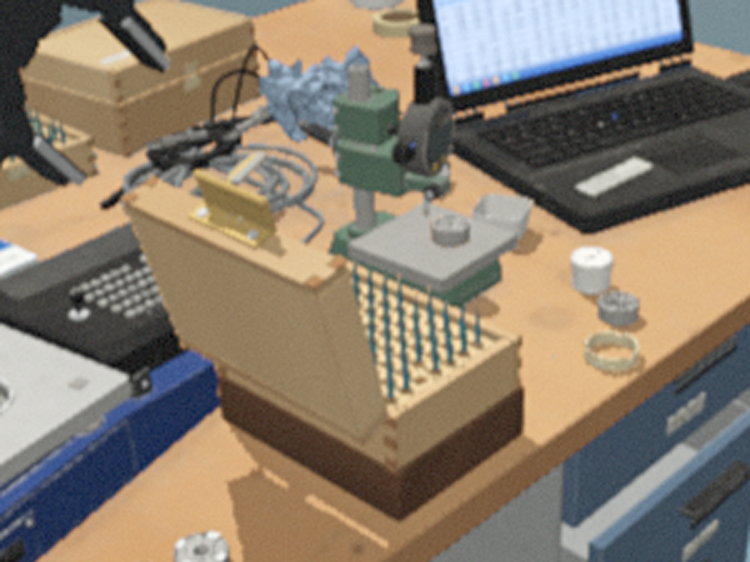

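```bash
python3 - <<'E'
from h import *
s=env.state(); R=Ro.from_euler('xyz',s['orientation']).as_matrix(); p=s['ee_pos']
for n,(u0,v0,u1,v1) in {"scene":(200,60,300,160),"side":(140,110,240,230)}.items():
    im=env.grab_frame(n)[:,:,::-1].copy()
    k=5; o=cv2.resize(im[v0:v1,u0:u1],None,fx=k,fy=k,interpolation=cv2.INTER_CUBIC)
    for L,c in ((.160,(255,0,0)),(.167,(0,255,0)),(.173,(0,0,255))):
        for sx in (1,-1):
            for e in (-.011,.011):
                u=(proj(n,p+R@np.array([sx*G/2,e,L]))-[u0,v0])*k
                cv2.circle(o,(int(u[0]),int(u[1])),3,c,-1)
    cv2.imwrite(f"pics/tip_{n}.png",o)
E
python3 -c "
import cv2,numpy as np
a=cv2.imread('pics/tip_scene.png');b=cv2.imread('pics/tip_side.png');h=max(a.shape[0],b.shape[0])
a=cv2.copyMakeBorder(a,0,h-a.shape[0],0,0,0);b=cv2.copyMakeBorder(b,0,h-b.shape[0],0,0,0)
o=np.hstack([a,b]);print(o.shape);cv2.imwrite('pics/tip.png',cv2.resize(o,(800,int(o.shape[0]*800/o.shape[1]))))"
```

```text
(600, 1000, 3)
```

View pics/tip.png

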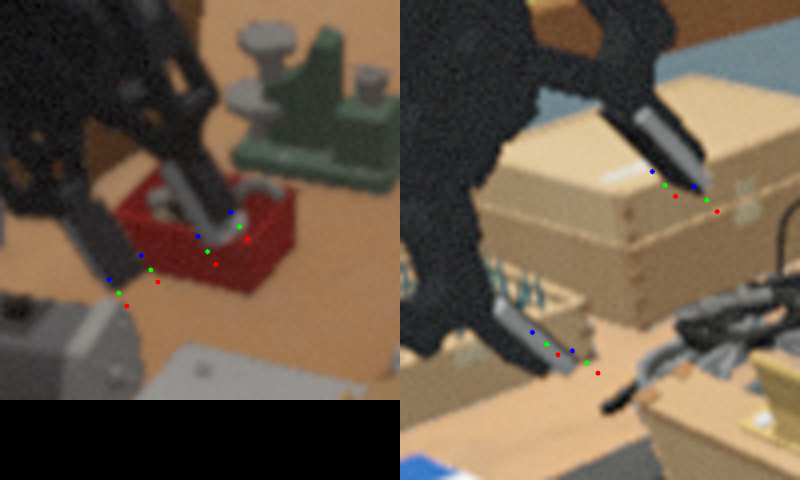

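The tip overlay matches L ≈ 0.161 m, so the fingertips stand about 6 mm shorter than I assumed. I'll correct that and insert the fingers astride the tab.

```bash
sed -i 's/t=T,L=.167/t=T,L=.162/' h.py; python3 - <<'E'
from h import *
p,o=carry(1.807,.013,0); r=env.line_to(p,o,vel=.12,stop_force=4); s=env.state(); print(r,s['time_s'],s['wrist_force'])
snap("ins")
E
```

```text
False 4.9833 [-0.37232144  0.32093346 -0.02594689]
```

View pics/ins_scene.png

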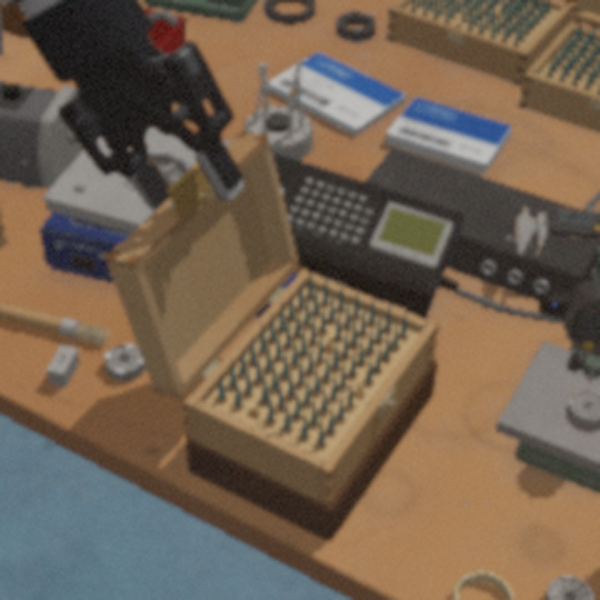

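View pics/ins_side.png

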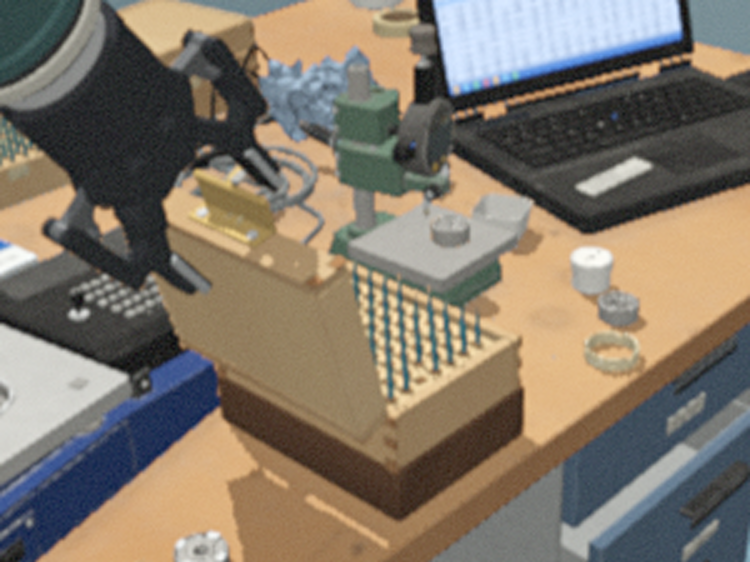

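```bash
python3 - <<'E'
from h import *
for th,d in [(1.807,.024),(1.65,.0275),(1.5,.0275),(1.35,.0275),(1.22,.0275)]:
    r=env.line_to(*carry(th,d),vel=.08,stop_force=8); s=env.state(); print(th,r,round(s['time_s'],2),s['wrist_force'].round(2))
    if r: break
snap("push")
E
```

```text
1.807 False 5.37 [-0.71  0.55  0.14]
1.65 False 6.1 [ 0.51  0.84 -1.55]
1.5 False 6.77 [-0.85  0.53 -0.06]
1.35 False 7.43 [ 0.99  0.32 -0.19]
1.22 False 8.03 [-0.41  0.2  -0.29]
```

View pics/push_scene.png

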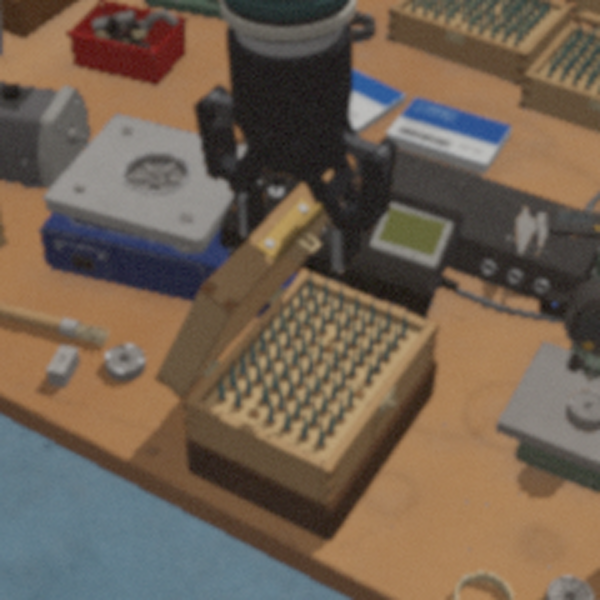

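View pics/push_side.png

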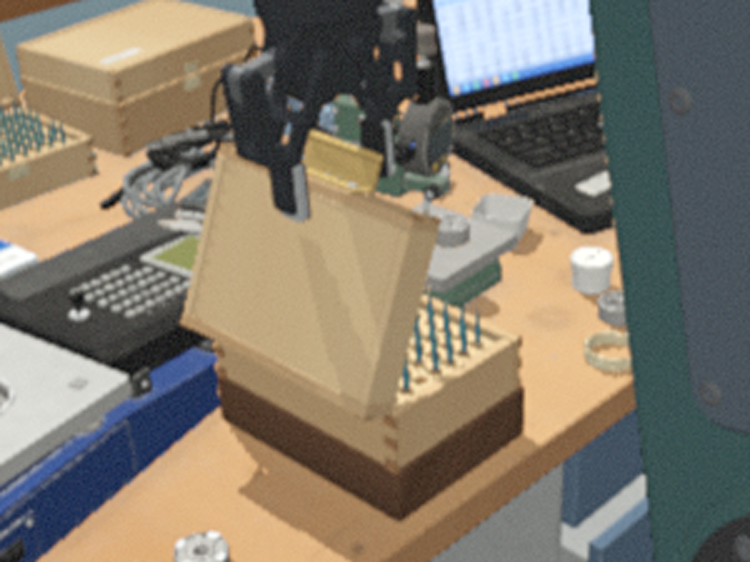

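```bash
python3 - <<'E'
from h import *
for th in (1.3,1.25,1.2,1.15,1.1,1.05,1.0,.9):
    f=lambda n,p,o:((proj(n,b2w(p,V))-o)*2.5).round(0)
    print(th,[f("side",lidpt(.123,b,.0845,th),(150,130)) for b in (.027,0)],[f("scene",lidpt(.123,.027,.0845,th),(200,100)),f("scene",lidpt(.123,0,.0845,th),(200,100))], f("side",lidpt(.123,.027,-.0845,th),(150,130)))
E
```

```text
1.3 [array([393., 228.]), array([424., 224.])] [array([181., 278.]), array([215., 301.])] [201. 149.]
1.25 [array([400., 225.]), array([431., 223.])] [array([189., 282.]), array([222., 306.])] [208. 147.]
1.2 [array([408., 223.]), array([438., 223.])] [array([197., 287.]), array([230., 312.])] [216. 145.]
1.15 [array([416., 221.]), array([445., 223.])] [array([205., 291.]), array([237., 318.])] [224. 144.]
1.1 [array([423., 219.]), array([451., 224.])] [array([213., 297.]), array([245., 324.])] [231. 143.]
1.05 [array([430., 218.]), array([457., 225.])] [array([221., 302.]), array([252., 331.])] [239. 143.]
1.0 [array([437., 218.]), array([463., 227.])] [array([229., 308.]), array([259., 337.])] [246. 143.]
0.9 [array([451., 219.]), array([474., 232.])] [array([244., 320.]), array([272., 351.])] [260. 145.]
```

The lid's corners at scene (197,287) and side (219,147) put it near 1.19 rad, on the point of falling. I'll nudge it a little further, then hold still so it falls onto the front finger.

```bash
python3 - <<'E'
from h import *
env.line_to(*carry(1.14,.0275),vel=.06,stop_force=8)
for i in range(4):
    s=env.state(); print(round(s['time_s'],2),s['wrist_force'].round(2))
    snap(f"fall{i}")
    if i<3: env.wait(.35)
E
python3 -c "
import cv2,numpy as np
r=[[cv2.imread(f'pics/fall{i}_side.png')[100:440,150:550] for i in j] for j in ((0,1),(2,3))]
cv2.imwrite('pics/fallm.png',cv2.resize(np.vstack([np.hstack(a) for a in r]),(706,600)))"
```

```text
8.65 [ 0.41 -0.08 -0.92]
9.1 [-0.29 -0.74  0.5 ]
9.55 [ 1.07 -0.18 -0.42]
10.0 [-0.39 -0.26 -0.65]
```

View pics/fallm.png

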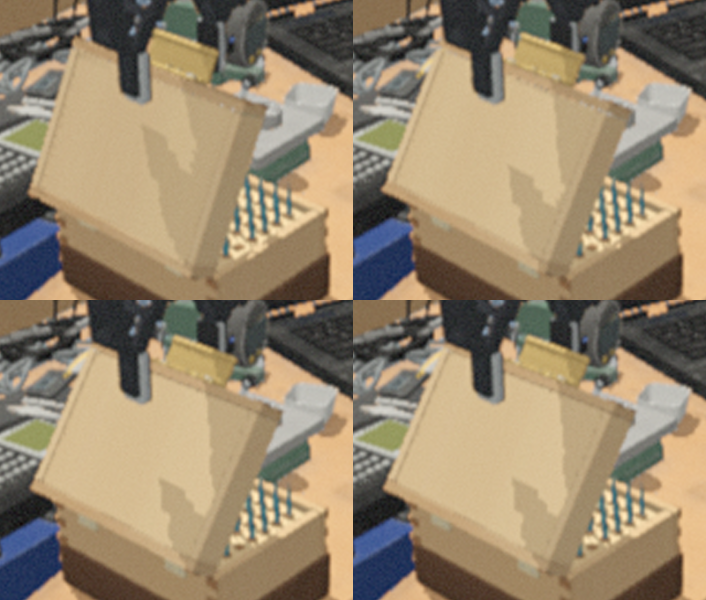

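```bash
python3 - <<'E'
from h import *
a=cv2.imread("pics/fall3_side.png"); b=cv2.imread("pics/fall3_scene.png")
for th,c in ((1.0,(0,0,255)),(.93,(0,255,0)),(.86,(255,0,0))):
    for im,n,o in ((a,"side",(150,130)),(b,"scene",(200,100))):
        q=[((proj(n,b2w(lidpt(A,B,y,th),V))-o)*2.5).astype(int) for A,B,y in ((.123,.027,-.0845),(.123,.027,.0845),(.123,0,.0845),(0,0,.0845))]
        cv2.polylines(im,[np.array(q)],False,c,1)
o=np.hstack([a[80:450,150:550],b[130:500,130:530]]); cv2.imwrite("pics/fall3o.png",o)
E
```

```text
(no output)
```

View pics/fall3o.png

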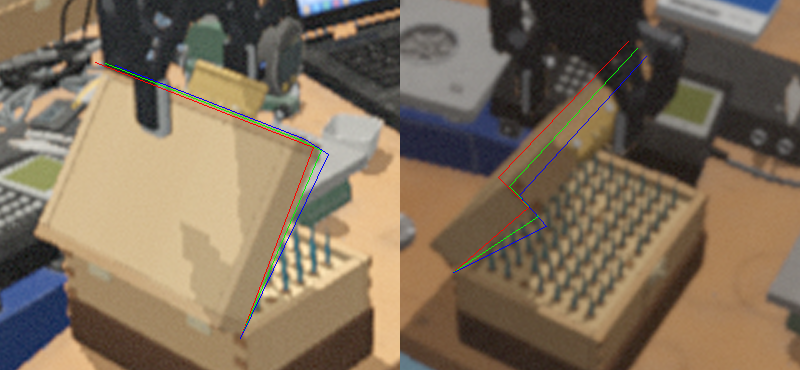

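The lid fell free of the rear finger and has come to rest on the front finger at about 0.96 rad; the last two frames are the same. I'll carry it down now.

```bash
python3 - <<'E'
from h import *
def go(th,d,v):
    r=env.line_to(*carry(th,d),vel=v,stop_force=10); s=env.state(); print(th,d,r,round(s['time_s'],2),s['wrist_force'].round(2)); return r
for th,d,v in [(.9,0,.05),(.78,0,.05),(.66,0,.055),(.54,0,.06)]:
    if go(th,d,v): break
snap("c1")
E
python3 -c "
import cv2,numpy as np
a=cv2.imread('pics/c1_side.png');b=cv2.imread('pics/c1_scene.png')
cv2.imwrite('pics/c1.png',np.hstack([a[80:500,150:550],b[100:520,130:530]]))"
```

```text
0.9 0 False 11.07 [ 0.34 -0.02  0.07]
0.78 0 False 11.91 [ 0.1  -1.    0.57]
0.66 0 False 12.68 [-0.37 -0.8   0.32]
0.54 0 False 13.39 [-0.79 -1.36 -0.42]
```

View pics/c1.png

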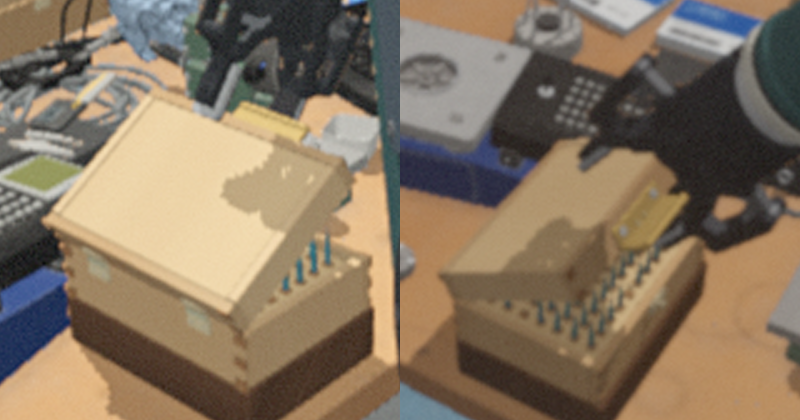

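The lid is following the lower finger: the tab rests on it at crop (680,215) and the upper finger is clear. I'll keep going.

```bash
python3 - <<'E'
from h import *
def go(th,d,v):
    r=env.line_to(*carry(th,d),vel=v,stop_force=10); s=env.state(); print(th,d,r,round(s['time_s'],2),s['wrist_force'].round(2)); return r
for th,d,v in [(.42,0,.06),(.3,0,.06),(.2,0,.05),(.12,0,.04)]:
    if go(th,d,v): break
snap("c2")
E
python3 -c "
import cv2,numpy as np
a=cv2.imread('pics/c2_side.png');b=cv2.imread('pics/c2_scene.png')
cv2.imwrite('pics/c2.png',np.hstack([a[80:500,150:550],b[100:520,130:530]]))"
```

```text
0.42 0 False 14.21 [ 0.75 -0.27 -0.54]
0.3 0 False 14.93 [-0.23 -1.85 -0.28]
0.2 0 False 15.64 [-0.2  -2.05 -0.47]
0.12 0 False 16.36 [-0.94 -0.82 -1.79]
```

View pics/c2.png

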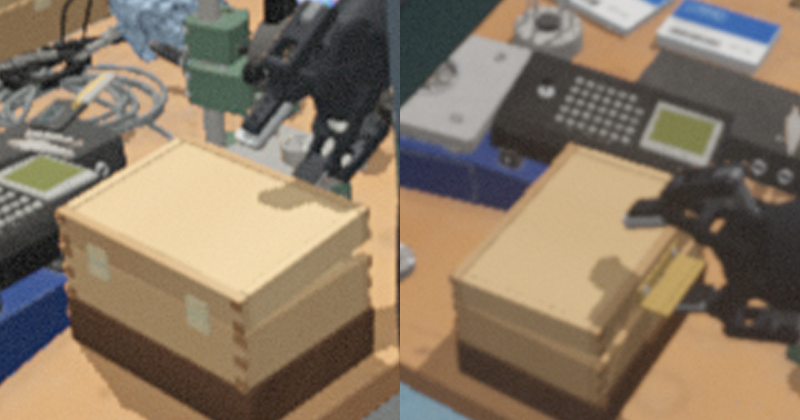

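```bash
python3 - <<'E'
from h import *
def go(th,d,v):
    r=env.line_to(*carry(th,d),vel=v,stop_force=6); s=env.state(); print(th,d,r,round(s['time_s'],2),s['wrist_force'].round(2)); return r
for th,d,v in [(.06,0,.025),(.0,0,.02),(0,.006,.012),(0,.011,.015)]:
    if go(th,d,v): break
env.wait(.3)
for i in range(4): print(env.state()['wrist_force'].round(2)); env.wait(.05)
snap("c3")
E
python3 -c "
import cv2,numpy as np
a=cv2.imread('pics/c3_side.png');b=cv2.imread('pics/c3_scene.png')
cv2.imwrite('pics/c3.png',np.hstack([a[80:500,150:550],b[100:520,130:530]]))"
```

```text
0.06 0 False 17.29 [-1.09 -0.89 -1.11]
0.0 0 False 18.29 [ 0.23 -0.58 -0.5 ]
0 0.006 False 18.94 [-0.78 -0.91 -0.58]
0 0.011 False 19.43 [ 0.61 -0.   -1.48]
[0.09 0.06 0.83]
[ 0.7  -0.3  -0.55]
[-0.74  1.04 -0.41]
[-0.27  0.49  0.67]
```

View pics/c3.png

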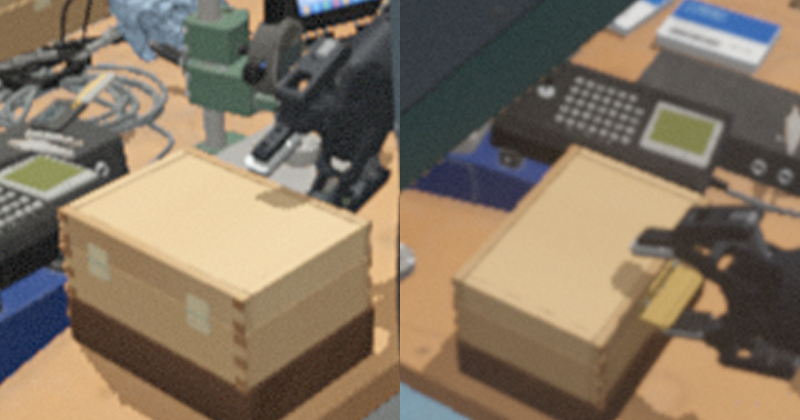

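The seam is closed along the full length and the lid's top is level. I'll back straight out and then rise clear.

```bash
python3 - <<'E'
from h import *
p=np.array(env.state()['ee_pos'])
r=env.line_to(p+[0,-.045,0],vel=.06,stop_force=6); s=env.state(); print(r,s['wrist_force'].round(2))
r=env.line_to(p+[0,-.06,.12],vel=.12,stop_force=10); env.wait(.5); s=env.state(); print(r,s['time_s'],s['ee_pos'],s['wrist_force'].round(2))
for n in ("scene","side"): cv2.imwrite(f"pics/end_{n}.png",env.grab_frame(n)[:,:,::-1])
a=cv2.imread("pics/end_side.png"); b=cv2.imread("pics/end_scene.png")
for im,n in ((a,"side"),(b,"scene")):
    for th,c in ((0,(0,0,255)),(.06,(255,0,0))):
        q=[proj(n,b2w(lidpt(A,B,y,th),V)).round().astype(int) for A,B,y in ((0,.027,.0845),(.123,.027,.0845),(.123,.027,-.0845))]
        cv2.polylines(im,[np.array(q)],False,c,1)
cv2.imwrite("pics/end_o.png",cv2.resize(np.hstack([a[190:340,190:340],b[180:330,240:390]]),(800,400),interpolation=cv2.INTER_CUBIC))
E
```

```text
False [-0.04  0.93  0.03]
False 22.5833 [ 0.47778193 -0.28907751  0.2739593 ] [ 0.83  0.14 -0.71]
```

View pics/end_o.png

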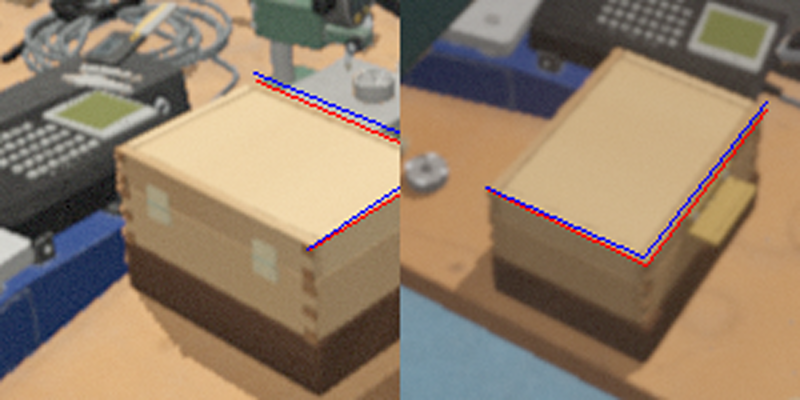

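View pics/end_side.png

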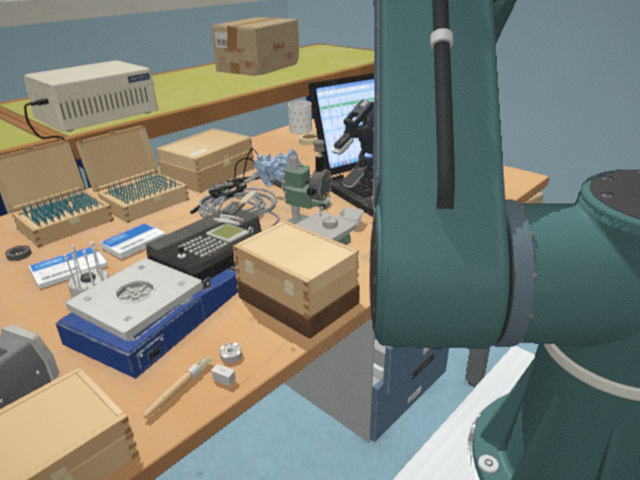

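View pics/end_scene.png

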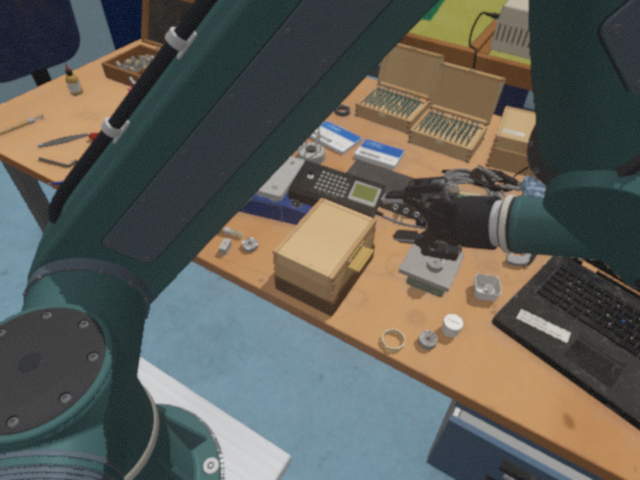

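The box is shut and its edges match the θ=0 overlay. The ring, discs, pot, block and brush sit at the same pixels as at the start, and the gripper is clear. I'll hand the job in.

```bash
python3 - <<'E'
from bench import env
print(env.sign_off()); print(env.state()['time_s'])
E
```

```text
the job is handed in; nothing more can be done
None
the job is handed in; nothing more can be done
```

The pin-gauge box is fully shut, and I handed the job in at about 22.7 s of the 45 s allowed.

- **What I did:** I held the fingers about 65 mm apart astride the tab and pushed the lid forward from behind until it fell away on its own at about 1.15 rad. It came to rest on the front finger at about 0.96 rad. I carried it down slowly with that finger under the tab, lowered the finger about 11 mm further to let go, then backed out and rose clear.
- **Last checks:** The pictures show the seam closed, with the lid's edges matching the fully shut outline in both views. The loose things look unmoved; I compared them by eye only, and in the last pictures the arm hides part of the brush from the scene camera and the ring, front disc and pot from the side camera. The gripper was touching nothing.
- **Force:** Wrist readings stayed around 2 N or less after each move. They were noisy by about 1 N, so I judged the catch and the shut lid from the pictures, not from force.
- **One disagreement:** The fingertips turned out about 6 mm shorter than I had first assumed. I saw this in the pictures and corrected it before touching the lid.

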